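# Set the hold-down over an organ pipe

## Robot

A 6-joint arm with a two-finger parallel gripper is mounted at the origin on the work surface. World frame = base frame: x ahead of the robot, y to its left, z up, the work surface at z = 0. Lengths are in m, angles in rad, forces in N, time in s.
With the tool pointing down it reaches from about 0.25 to 0.725 m from the base axis. Payload 4 kg.
Tool frame: the origin (TCP) lies at the very end of the fingers, on their centre line; the grasp point (between the pads) lies 19 mm behind it; z points along the fingers, y is the direction in which the jaws open and shut (so a half turn about z gives the same grasp; the last joint's range is limited). The gripper opens to 85 mm and grips with 20 to 120 N. Pads are 22 mm wide; open, the fingers measure 114 mm over their backs; the gripper's body (76 mm by 85 mm) begins 54 mm behind the grasp point. The pads swing forward as they close: fully open they stand 13 mm farther back than shut.
Start: joints at [1.108, 0.241, 0.005, 1.335, 0, 1.571], TCP at [0.223, 0.447, 0.231] pointing down, gripper open.
Joint ranges: [-2.72, 2.72], [-1.05, 1.87], [-1.09, 1.28], [-1.99, 2.15], [-1.42, 1.44], [-3.14, 3.14]. Speed limits (rad/s): [2.79, 2.79, 3.14, 3.14, 3.14, 3.14].

## Interface

Orientations are given as a unit quaternion [x, y, z, w].
In Python, from workcell import bot, camera gives the robot as it stands. The module is installed in compiled form; this text tells all that it offers.
- The arm moves only by the tool send_rows, never from a script. Its argument "deltas" is a list of rows, each an object with "grip": the opening, from 0 (shut) to 1 (fully open); "translation": the shift along the tool's x, y, z in m, a list of three; "twist": the turn, a rotation vector about the tool's x, y, z in degrees, a list of three. A call has 1 to 5 rows; each row is the pose to reach, as a shift and turn from the pose measured when the call began, along the tool's axes at that moment; what a row does not reach only later rows make up. A row lasts 1/8 s, in which the tool goes at most 62.5 mm and 10.7 degrees, less where a joint would pass 70% of its speed; a pose out of reach is approached as far as the arm can. A call with a gripper value outside its range is refused whole. The fingers move at their own pace and stop on an object; the grip force is fixed at half the most. Time passes only in rows, so rows that repeat a pose let the fingers close. It gives the time, the measured TCP pose, the force and the opening at its end, in the units of the state.
- bot.get_obs(): the state, without advancing time (a new reading comes with each control period).
- camera(name): name is "scene" or "top"; returns a dict with "color" (480x640x3 uint8, blue, green, red), "intrinsics" (3x3 intrinsics, pixels), "xyz" and "rotation" of the camera in the world. Camera axes: x right, y down, z forward; pixel columns grow to the right and rows downward; lengths in m; the calibration is good to about 2 mm. A picture is of the moment at which its call begins. There is no depth.
- bot.job_done(): hands the job in, once; it reports no verdict.
The state is a dict: "clock": time; "joint_pos": joint angles; "joint_vel": joint speeds; "tau": joint torques, N m; "eef_pos": TCP position; "tool_rot": TCP orientation; "ft_force": force on the tool from outside, world axes, zero at the start; "ft_torque": the same for the moment, N m; "grip_width": finger opening in m.
Only numpy, scipy, OpenCV 4.12 (cv2) and the standard library are available. Lean on these libraries where they do the work, as an engineer would, in place of code of your own. Each camera call takes 0.05 s, during which the arm holds its last target.

## Task

Slide the blue hold-down bridge along the pipe jig until it is against the two red stops. Then screw the knurled brass cap nut down (clockwise) until it bottoms out, back it off a quarter turn so that the pipe can just be turned, and finish still gripping the nut between the fingers there, with the bridge still against the stops. Leave the pipe lying in its saddles and the other things on the bench where they are.

Things in the scene. Friction and masses are not known exactly. Their poses are not given: they have to be found in the camera images.
- jig: Wooden pipe jig fixed to the bench: a board 150 mm (its x) by 320 mm (its y), 18 mm thick, with two steel rails along its y. Origin: centre of the board's underside, z up. The two red stop blocks, one on each rail, stand at its +y end.
- bridge (a joint): Slide of the blue hold-down bridge along the rails (m): 0 = farthest from the red stops, 0.17 = its feet against them; grows along jig +y. Stays where left; friction 3 N. Push it at its blue crossbar (124 mm along jig x, 46 mm along y, 80 to 94 mm above the bench) or draw it along by the brass nut on top.
- nut (a joint): Turn of the knurled brass cap nut on its upright screw (rad): 0 = bottomed out (hard stop). From above, clockwise screws it down (value falls), anticlockwise backs it off. Rises 8 mm a turn (1.27 mm/rad); starts 2.0 to 3.6 up the thread; cannot come off; friction 0.08 N m. The black line on its top points along jig +y at 0, and v anticlockwise of that at value v.
- nut_top (a point): Centre of the nut's top face, on its axis, 140 mm above the bench when bottomed out. The nut is an upright cylinder 44 mm across, 30 mm high; this frame's y runs along its black line. Below it a collar 26 mm across, 16 mm high stands on the crossbar, so fingertips may reach 12 mm below the nut. Its axis is at jig x = 0, jig y = bridge value - 0.10 m.
- stop_face (a point): Middle between the two red stops, at their faces that the bridge's feet meet: 100 mm from the jig's origin along its y, 35 mm above the bench. The stops' tops are 52 mm above the bench.
- pipe: Green metal organ pipe, 36 mm across, 360 mm long plus a tapered foot, lying loose in the two V saddles of the jig along its y and passing under the bridge; its axis is 50 mm above the bench (origin on the axis). To be left lying.
- tape: Bystander, to be left alone: roll of tan masking tape lying flat, 96 mm across, 24 mm high.
- driver: Bystander, to be left alone: screwdriver with red handle, lying.
- pliers: Bystander, to be left alone: pliers with blue grips, lying.
- brass_bar: Bystander, to be left alone: brass bar 110 x 18 x 8 mm, lying flat.
- tin: Bystander, to be left alone: steel can 60 mm across, 55 mm high, standing.
- offcut: Bystander, to be left alone: short green tube offcut, 44 mm across, 50 mm high, standing.
- wedge: Bystander, to be left alone: small pale wooden block 50 x 30 x 30 mm.

How it is judged:
By the outcome, as a careful person would: the job done as asked, in the order asked, and still so for the second after the job is handed in, while the arm keeps its last pose, push and grip.
It also fails if it takes over 61 s, if anything falls off the work surface, if the arm or the gripper's body presses on something with over 40 N, if the wrist force passes 120 N, or if a joint passes its speed limit or range.

## Working session

There is one attempt and no reset: what is moved stays moved. The work goes in short steps, Python scripts to look and compute and a tool call to move; the robot and the scene stay as the last step left them, time stands still between calls to the robot, and variables do not carry over. Pictures are saved under pics/ and viewed, and the job is handed in when it is done.

Besides the shell and the picture viewer there is one more tool, called after ">>>" as a command line: name --argument value ..., lists and objects as JSON in quotes. send_rows: Moves the arm, as the interface text tells. Its arguments: {"type":"object","properties":{"deltas":{"type":"array","items":{"type":"object","properties":{"grip":{"type":"number"},"translation":{"type":"array","items":{"type":"number"}},"twist":{"type":"array","items":{"type":"number"}}}}}},"required":["deltas"]}

```bash
mkdir -p pics; cat > h.py <<'E'
import numpy as np, cv2
from workcell import bot, camera
def snap(n,f):
    c=camera(n); cv2.imwrite('pics/'+f,c['color']); return c
def ray(c,u,v,z):
    K=np.array(c['intrinsics']);R=np.array(c['rotation']);o=np.array(c['xyz'])
    if R.size==4:
        from scipy.spatial.transform import Rotation as Q; R=Q.from_quat(R).as_matrix()
    d=R@np.linalg.solve(K,[u,v,1.]); return o+d*(z-o[2])/d[2]
def proj(c,p):
    K=np.array(c['intrinsics']);R=np.array(c['rotation']);o=np.array(c['xyz'])
    if R.size==4:
        from scipy.spatial.transform import Rotation as Q; R=Q.from_quat(R).as_matrix()
    q=K@(R.T@(np.array(p)-o)); return q[:2]/q[2]
E
python3 - <<'E'
from h import *
for n in('scene','top'):
    c=snap(n,n+'0.png'); print(n,c['intrinsics'],c['xyz'],c['rotation'])
print(bot.get_obs())
E
```

```text
scene [[456.00372233   0.         319.29192391]
 [  0.         456.00372233 240.82621521]
 [  0.           0.           1.        ]] [ 0.93584153 -0.4692699   0.68584319] [ 0.86986403  0.27840304 -0.12455246 -0.38770479]
top [[529.21969276   0.         317.29846325]
 [  0.         529.21969276 235.05213036]
 [  0.           0.           1.        ]] [0.50291008 0.04265769 1.20696885] [ 0.71021503 -0.70291372  0.03071017 -0.02374439]
{'clock': 0.1, 'joint_pos': array([1.10798148e+00, 2.41334065e-01, 3.87697919e-03, 1.33517834e+00,
       1.36252520e-05, 1.57078300e+00]), 'joint_vel': array([ 0.0003258 , -0.0024185 ,  0.00443534,  0.00082233, -0.00082341,
        0.00020333]), 'tau': array([ 1.36186541e-04, -3.73137975e+01,  2.53009880e+01,  1.08266511e-02,
       -3.62500771e-06, -2.34097166e-05]), 'eef_pos': array([0.22298589, 0.44691105, 0.23051063]), 'tool_rot': array([ 2.29341080e-01,  9.73345685e-01, -8.93472177e-04, -2.17532937e-04]), 'ft_force': array([0.36705836, 0.29564302, 0.69894291]), 'ft_torque': array([-0.01124477,  0.03710911, -0.01475741]), 'grip_width': 0.0854588559994696}
```

View pics/top0.png

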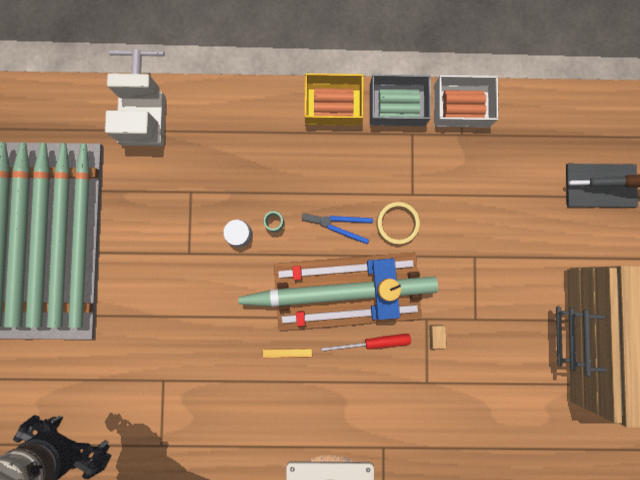

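View pics/scene0.png

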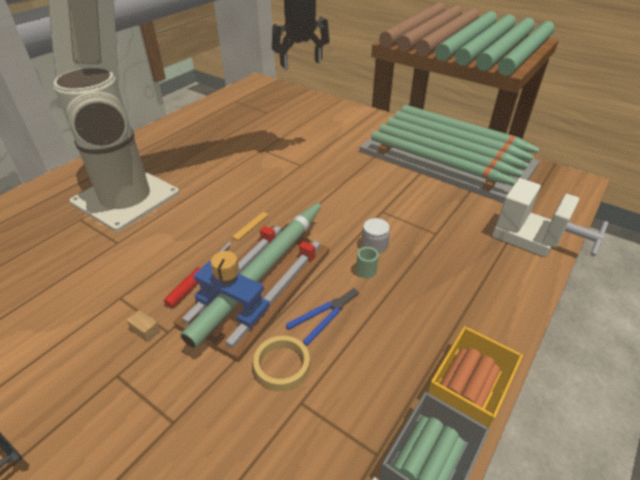

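The top view shows the nut at about (390,290), the bridge around (386,289), and the red stops at (297,272) and (301,318). Jig +y runs to image left. Next I'll measure these.

```bash
cat > m.py <<'E'
from h import *
def comps(c,lo,hi,box,amin=20):
    hsv=cv2.cvtColor(c['color'],cv2.COLOR_BGR2HSV); m=cv2.inRange(hsv,lo,hi)
    k=np.zeros_like(m);x0,y0,x1,y1=box;k[y0:y1,x0:x1]=m[y0:y1,x0:x1]
    n,l,s,ce=cv2.connectedComponentsWithStats(k)
    return [(s[i],ce[i],l==i) for i in range(1,n) if s[i][4]>=amin]
E
python3 - <<'E'
from m import *
c=snap('top','top1.png')
box=(230,240,450,340)
for nm,lo,hi,z in(('red',(0,180,120),(6,255,255),.052),('blue',(100,150,60),(125,255,255),.094),('brass',(15,120,120),(28,255,255),.143)):
    for s,ce,_ in comps(c,lo,hi,box): print(nm,s,ce,ray(c,*ce,z))
im=c['color'][240:340,230:450]; cv2.imwrite('pics/z1.png',cv2.resize(im,None,fx=3.6,fy=3.6,interpolation=cv2.INTER_CUBIC))
im=c['color'][270:310,365:415]; cv2.imwrite('pics/z2.png',cv2.resize(im,None,fx=12,fy=12,interpolation=cv2.INTER_CUBIC))
E
```

```text
red [293 266   8  14  95] [296.46315789 272.8       ] [0.50924281 0.0762365  0.052     ]
red [296 311   9  15 106] [300.13207547 318.54716981] [0.41067507 0.06702849 0.052     ]
red [366 334  45   6 157] [393.6433121  337.35031847] [ 0.37227462 -0.13539123  0.052     ]
blue [367 259  32  60 952] [382.93802521 288.36764706] [ 0.47828223 -0.10656636  0.094     ]
brass [378 279  23  22 369] [388.66124661 289.53929539] [ 0.47714167 -0.1114779   0.143     ]
```

View pics/z1.png

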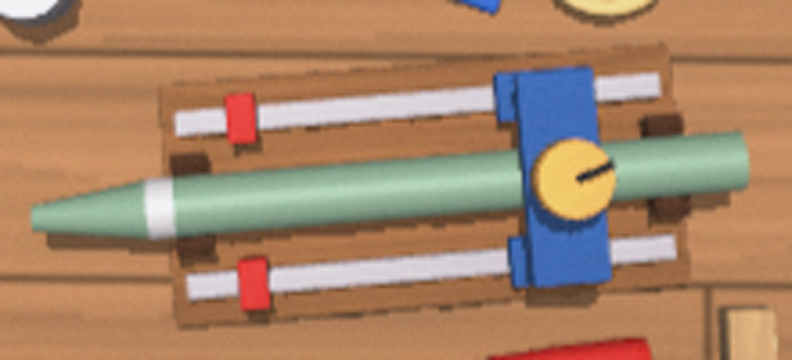

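View pics/z2.png

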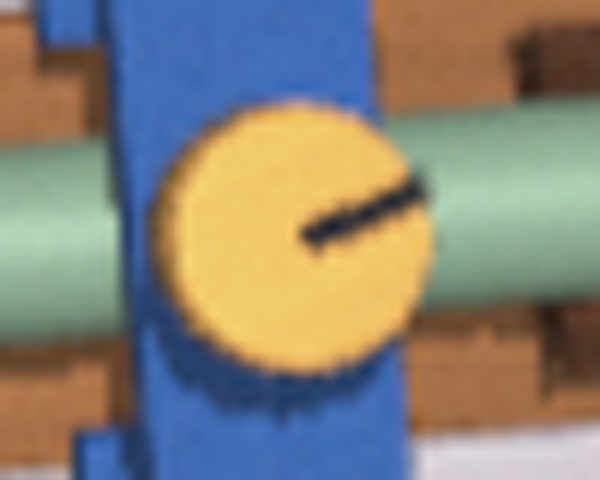

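```bash
python3 - <<'E'
from m import *
from scipy.spatial.transform import Rotation as Q
c=snap('top','top2.png'); 
hsv=cv2.cvtColor(c['color'],cv2.COLOR_BGR2HSV)
# rails: bright low-sat, per-rail line
g=cv2.inRange(hsv,(0,0,150),(180,60,255))
angs=[]
for y0,y1 in((255,282),(300,328)):
    for x0,x1 in ((308,364),):
        ys,xs=np.nonzero(g[y0:y1,x0:x1]); 
        P=np.array([ray(c,x+x0,y+y0,.03)[:2] for x,y in zip(xs,ys)],dtype=np.float32)
        d=cv2.fitLine(P,cv2.DIST_HUBER,0,.01,.01).ravel(); d=d*np.sign(d[1]); print(len(P),d,np.degrees(np.arctan2(-d[0],d[1])))
r=[ray(c,*ce,.052) for s,ce,_ in comps(c,(0,180,120),(6,255,255),(230,240,450,330))]
v=r[0]-r[1]; print('stops',np.linalg.norm(v),np.degrees(np.arctan2(v[1],v[0])),(r[0]+r[1])/2)
# nut: top face circle: right/low bright brass
b=comps(c,(15,120,120),(28,255,255),(360,265,420,315))
cr=c['color'][270:310,365:415]; h=hsv[270:310,365:415]
dark=[(x+365,y+270,) for y,x in zip(*np.nonzero((h[...,2]<90)))]
D=np.array([p for p in dark if 388<=p[0]<=401 and 283<=p[1]<=293]); print(D.T)
W=np.array([ray(c,*p,.144)[:2] for p in D],dtype=np.float32)
d=cv2.fitLine(W,cv2.DIST_L2,0,.01,.01).ravel(); print('line',d,W.mean(0))
print('V ch'); print(h[:,:,2][6:34:1,10:40])
o=bot.get_obs();print(o['joint_pos'],Q.from_quat(o['tool_rot']).as_matrix().round(3))
E
```

```text
392 [-0.09154071  0.9958013  -0.518096    0.00925816] 5.2522492
402 [-0.07095802  0.9974793  -0.41806948  0.00963141] 4.069014
stops 0.09873959814389761 5.229189436323017 [0.45987963 0.07154894 0.052     ]
[[399 397 398 399 395 396 397 392 393 394 395 390 391 392]
 [285 286 286 286 287 287 287 288 288 288 288 289 289 289]]
line [ 0.38841164 -0.92148596  0.48163486 -0.12375993] [ 0.48163483 -0.12375993]
V ch
[[179 182 182 180 181 180 180 181 182 182 184 185 185 187 182 181 182 185
  185 186 174 118 161 160 163 160 159 160 156 156]
 [174 184 185 183 182 180 184 182 181 183 183 184 186 186 182 185 184 189
  186 185 175 119 165 162 164 162 164 164 162 164]
 [175 183 186 183 181 181 182 184 178 157 155 143 148 149 162 161 158 160
  172 185 172 112 155 156 154 149 149 150 150 148]
 [173 181 182 183 181 181 178 157 148 117 167 196 213 222 231 231 219 214
  183 161 154 131 131 128 127 119 124 125 129 130]
 [167 180 184 181 182 178 156 102 129 186 231 238 240 240 241 241 241 240
  237 229 184 127 140 144 145 148 147 150 149 152]
 [162 182 180 182 177 149 127 160 216 234 241 241 241 240 241 24
[... 2277 characters left out ...]
 142 119 170 173 172 172 169 168]
 [ 94 102 171 170 106 106 106 107 108  96 100 131 181 193 213 212 201 179
  127 107 108 130 172 120 164 164 164 165 164 162]
 [ 96  98 169 175 136 107 109 108 112 107 112 108 108  99  94 100  94 108
  110 109 117 155 176 138 163 168 168 164 165 166]
 [ 99  95 167 178 174 147 140 108 109 107 110 112 110 109 107 108 108 110
  109 116 155 183 178 161 167 167 168 169 165 169]
 [ 99  89 160 183 183 184 177 139 110 110 109 111 105 110 109 109 117 149
  148 155 177 181 180 166 165 162 164 164 162 165]]
[1.10799710e+00 2.41134038e-01 4.24823852e-03 1.33518648e+00
 4.58222403e-05 1.57081088e+00] [[-0.895  0.446 -0.001]
 [ 0.446  0.895 -0.001]
 [ 0.    -0.001 -1.   ]]
```

```bash
cat >> m.py <<'E'
from scipy.spatial.transform import Rotation as Q
def st():
    o=bot.get_obs(); R=Q.from_quat(o['tool_rot']).as_matrix()
    print('t',o['clock'],'p',o['eef_pos'].round(4),'xang',np.degrees(np.arctan2(R[1,0],R[0,0])).round(2),'tilt',R[:,2].round(4),'j',np.degrees(o['joint_pos']).round(1),'F',o['ft_force'].round(1),'T',o['ft_torque'].round(2),'w',round(o['grip_width'],4)); return o,R
def to(p):
    o,R=st(); print('delta tool',(R.T@(np.array(p)-o['eef_pos'])).round(4))
E
python3 - <<'E'
from m import *
c=camera('top'); n=ray(c,390,289.6,.1444); print(n)
s=camera('scene'); print(proj(s,n)); cv2.imwrite('pics/s1.png',cv2.resize(s['color'][240:320,180:280],None,fx=6,fy=6))
to([n[0],n[1],.2])
E
```

```text
[ 0.47708066 -0.11395729  0.1444    ]
[221.32965514 259.32098559]
t 0.3 p [0.2231 0.4472 0.231 ] xang 153.48 tilt [-3.e-04 -7.e-04 -1.e+00] j [63.5 13.8  0.3 76.5  0.  90. ] F [ 0.2  0.  -0.4] T [ 0.01 -0.01 -0.03] w 0.0855
delta tool [-0.4778 -0.3887  0.0313]
```

View pics/s1.png

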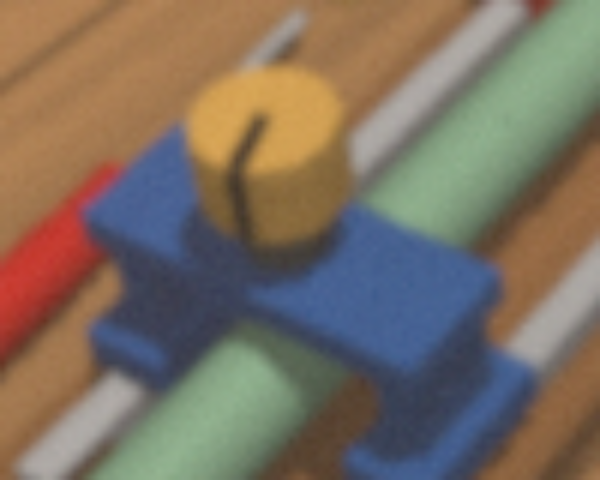

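```bash
python3 - <<'E'
from m import *
c=camera('top'); s=camera('scene')
for z in(.140,.1444,.15): print(z,ray(c,390,289.6,z),ray(s,223.9,259.6,z))
# stops in both
for s_,ce,_ in comps(s,(0,180,100),(6,255,255),(240,215,330,270)): print(s_,ce,ray(s,*ce,.045))
hsv=cv2.cvtColor(s['color'],cv2.COLOR_BGR2HSV); 
for s_,ce,m in comps(s,(12,100,60),(30,255,255),(200,245,250,290)): print(s_,ce)
E
```

```text
0.14 [ 0.47697371 -0.11460582  0.14      ] [ 0.47742593 -0.10900793  0.14      ]
0.1444 [ 0.47708066 -0.11395729  0.1444    ] [ 0.48112118 -0.11191197  0.1444    ]
0.15 [ 0.47721679 -0.11313189  0.15      ] [ 0.48582423 -0.11560803  0.15      ]
[261 227  12   9  61] [266.85245902 230.52459016] [0.40962042 0.07241    0.045     ]
[300 242  13   9  75] [306.06666667 245.98666667] [0.50802197 0.08199376 0.045     ]
[ 200  245   50   36 1151] [223.13466551 258.89139878]
```

>>> send_rows --deltas '[{"grip":1,"translation":[-0.04,-0.035,0],"twist":[0,0,-10]},{"grip":1,"translation":[-0.08,-0.07,0],"twist":[0,0,-20]},{"grip":1,"translation":[-0.12,-0.1,0],"twist":[0,0,-30]},{"grip":1,"translation":[-0.16,-0.13,0],"twist":[0,0,-40]},{"grip":1,"translation":[-0.2,-0.16,0],"twist":[0,0,-50]}]'

```text
clock: 1.02
eef_pos: [0.3283, 0.2205, 0.2315]
tool_rot: [-0.193, 0.981, -0.0, 0.0]
ft_force: [0.6, 0.2, -0.5]
grip_width: 0.0856
```

```bash
python3 -c "
from m import *
to([.478,-.113,.2])"
```

```text
t 1.025 p [0.3283 0.2205 0.2315] xang -157.79 tilt [ 6.e-04  1.e-04 -1.e+00] j [ 33.9   1.9 -13.7  74.4  -0.   11.7] F [ 0.6  0.2 -0.5] T [-0.03 -0.04  0.04] w 0.0856
delta tool [-0.0126 -0.3654  0.0315]
```

>>> send_rows --deltas '[{"grip":1,"translation":[-0.003,-0.06,0],"twist":[0,0,-10]},{"grip":1,"translation":[-0.006,-0.12,0],"twist":[0,0,-20]},{"grip":1,"translation":[-0.009,-0.18,0],"twist":[0,0,-30]},{"grip":1,"translation":[-0.012,-0.24,0],"twist":[0,0,-40]},{"grip":1,"translation":[-0.012,-0.3,0],"twist":[0,0,-50]}]'

```text
clock: 1.65
eef_pos: [0.4357, -0.01, 0.2318]
tool_rot: [-0.543, 0.84, -0.0, 0.001]
ft_force: [1.2, 0.5, 0.2]
grip_width: 0.0848
```

```bash
python3 -c "
from m import *
to([.479,-.113,.18])"
```

```text
t 1.65 p [ 0.4357 -0.01    0.2318] xang -114.27 tilt [ 1.6e-03  4.0e-04 -1.0e+00] j [ -1.3   6.4  -8.7  74.8   0.  -67.1] F [1.2 0.5 0.2] T [ 0.05 -0.01 -0.  ] w 0.0848
delta tool [ 0.0761 -0.0817  0.0519]
```

>>> send_rows --deltas '[{"grip":1,"translation":[0.03,-0.03,0],"twist":[0,0,-10]},{"grip":1,"translation":[0.055,-0.06,0.01],"twist":[0,0,-20]},{"grip":1,"translation":[0.076,-0.082,0.03],"twist":[0,0,-30]},{"grip":1,"translation":[0.076,-0.082,0.05],"twist":[0,0,-30]},{"grip":1,"translation":[0.076,-0.082,0.05],"twist":[0,0,-30]}]'

```text
clock: 2.28
eef_pos: [0.4779, -0.1131, 0.1803]
tool_rot: [0.741, -0.671, -0.001, 0.0]
ft_force: [0.3, -0.6, 1.1]
grip_width: 0.0853
```

```bash
python3 -c "
from m import *
to([.479,-.113,.109])
c=snap('top','t3.png');s=snap('scene','s3.png')
cv2.imwrite('pics/t3z.png',cv2.resize(c['color'][250:330,340:440],None,fx=6,fy=6))
cv2.imwrite('pics/s3z.png',cv2.resize(s['color'][200:310,170:290],None,fx=5,fy=5))
"
```

```text
t 2.275 p [ 0.4779 -0.1131  0.1803] xang -84.33 tilt [-0.0024  0.0014 -1.    ] j [ -13.3   14.6   -6.5   69.1    0.  -109. ] F [ 0.3 -0.6  1.1] T [-0.02  0.02  0.05] w 0.0853
delta tool [ 0.0001 -0.0012  0.0713]
```

View pics/s3z.png

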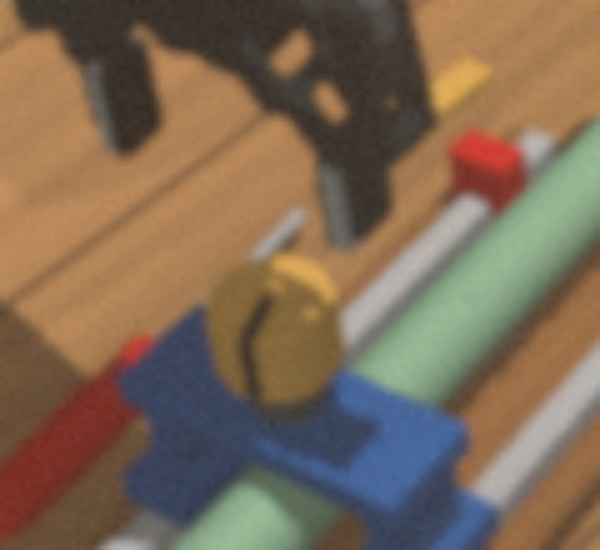

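View pics/t3z.png

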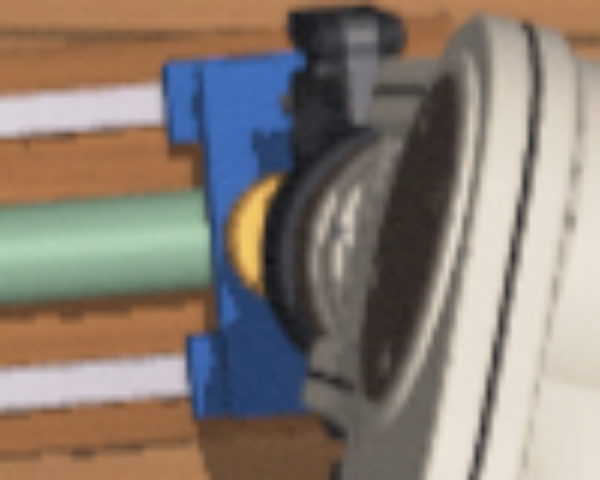

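>>> send_rows --deltas '[{"grip":1,"translation":[0,-0.001,0.025],"twist":[0,0,0]},{"grip":1,"translation":[0,-0.001,0.05],"twist":[0,0,0]},{"grip":1,"translation":[0,-0.001,0.073],"twist":[0,0,0]},{"grip":1,"translation":[0,-0.001,0.073],"twist":[0,0,0]}]'

```text
clock: 2.88
eef_pos: [0.4797, -0.1121, 0.109]
tool_rot: [0.742, -0.67, -0.0, -0.0]
ft_force: [-0.4, 0.4, 0.4]
grip_width: 0.0854
```

```bash
python3 -c "
from m import *
to([.479,-.113,.107])
"
```

```text
t 2.875 p [ 0.4797 -0.1121  0.109 ] xang -84.21 tilt [-3.e-04  8.e-04 -1.e+00] j [ -13.2   18.1  -13.    58.9    0.  -109. ] F [-0.4  0.4  0.4] T [ 0.04  0.02 -0.01] w 0.0854
delta tool [0.0009 0.0007 0.002 ]
```

>>> send_rows --deltas '[{"grip":0.7,"translation":[0,0,0],"twist":[0,0,0]},{"grip":0.55,"translation":[0,0,0],"twist":[0,0,0]},{"grip":0.55,"translation":[0,0,0],"twist":[0,0,0]},{"grip":0.4,"translation":[0,0,0],"twist":[0,0,0]},{"grip":0.4,"translation":[0,0,0],"twist":[0,0,0]}]'

```text
clock: 3.5
eef_pos: [0.4791, -0.1123, 0.1101]
tool_rot: [0.742, -0.671, -0.0, 0.0]
ft_force: [-4.1, -1.0, 6.4]
grip_width: 0.0428
```

```bash
python3 -c "
from m import *
st()
"
```

```text
t 3.5 p [ 0.4791 -0.1123  0.1101] xang -84.23 tilt [-5.e-04  2.e-04 -1.e+00] j [ -13.2   18.   -13.    59.     0.  -109. ] F [-4.1 -1.   6.4] T [-0.05  0.81  0.08] w 0.0428
```

>>> send_rows --deltas '[{"grip":0.3,"translation":[-0.01,0,0],"twist":[0,0,0]},{"grip":0.3,"translation":[-0.025,0,0],"twist":[0,0,0]},{"grip":0.3,"translation":[-0.04,0,0],"twist":[0,0,0]},{"grip":0.3,"translation":[-0.055,-0.001,0],"twist":[0,0,0]},{"grip":0.3,"translation":[-0.065,-0.001,0],"twist":[0,0,0]}]'

```text
clock: 4.12
eef_pos: [0.473, -0.0464, 0.1102]
tool_rot: [0.742, -0.67, -0.001, 0.0]
ft_force: [-2.3, -3.4, 3.8]
grip_width: 0.0428
```

```bash
python3 -c "
from m import *
st()
c=snap('top','t4.png');cv2.imwrite('pics/t4z.png',cv2.resize(c['color'][240:340,250:450],None,fx=4,fy=4))
"
```

```text
t 4.125 p [ 0.473  -0.0464  0.1102] xang -84.18 tilt [-0.0014  0.     -1.    ] j [  -5.6   16.3  -15.4   58.4   -0.  -101.4] F [-2.3 -3.4  3.8] T [-0.8   0.48 -0.07] w 0.0428
```

View pics/t4z.png

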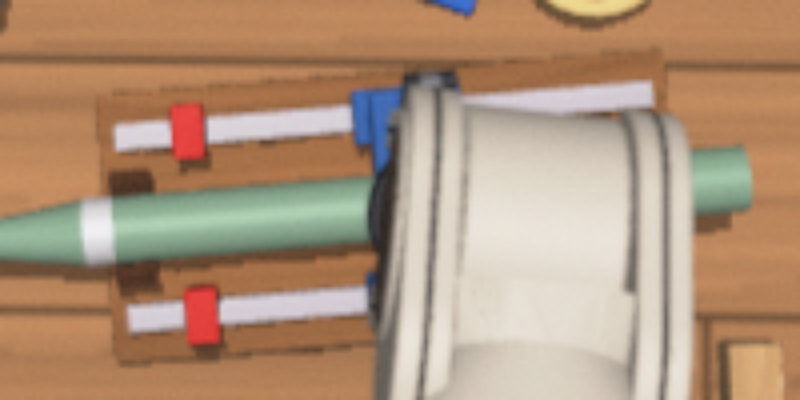

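The bridge moves with the nut. The foot-to-stop gap is 37 px, about 81 mm.

>>> send_rows --deltas '[{"grip":0.3,"translation":[-0.015,0,0],"twist":[0,0,0]},{"grip":0.3,"translation":[-0.03,0,0],"twist":[0,0,0]},{"grip":0.3,"translation":[-0.045,-0.001,0],"twist":[0,0,0]},{"grip":0.3,"translation":[-0.06,-0.001,0],"twist":[0,0,0]},{"grip":0.3,"translation":[-0.067,-0.001,0],"twist":[0,0,0]}]'

```text
clock: 4.8
eef_pos: [0.4666, 0.0227, 0.1103]
tool_rot: [0.743, -0.669, -0.002, -0.0]
ft_force: [-2.4, -4.6, 2.2]
grip_width: 0.0423
```

```bash
python3 -c "
from m import *
st()
c=snap('top','t5.png');cv2.imwrite('pics/t5z.png',cv2.resize(c['color'][240:340,250:450],None,fx=4,fy=4))
"
```

```text
t 4.8 p [0.4666 0.0227 0.1103] xang -84.05 tilt [-0.0022  0.0023 -1.    ] j [  2.7  15.5 -16.5  58.1   0.1 -93.3] F [-2.4 -4.6  2.2] T [-0.8   0.42 -0.1 ] w 0.0423
```

View pics/t5z.png

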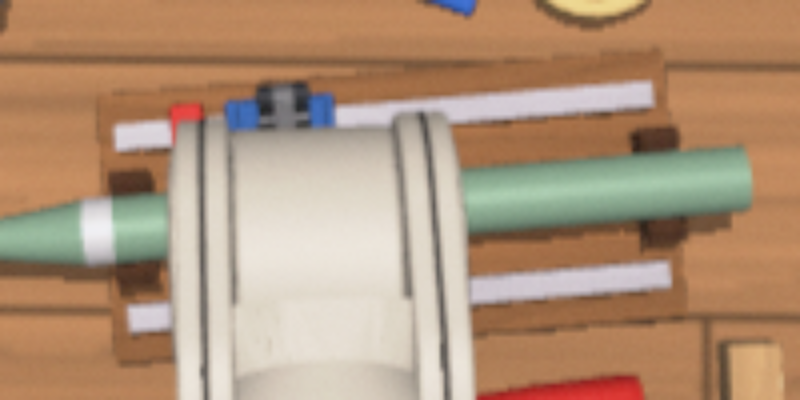

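>>> send_rows --deltas '[{"grip":0.3,"translation":[-0.004,0,0],"twist":[0,0,0]},{"grip":0.3,"translation":[-0.007,0,0],"twist":[0,0,0]},{"grip":0.3,"translation":[-0.009,0,0],"twist":[0,0,0]},{"grip":0.3,"translation":[-0.011,0,0],"twist":[0,0,0]}]'

```text
clock: 5.35
eef_pos: [0.4654, 0.0343, 0.1103]
tool_rot: [0.743, -0.669, -0.002, -0.001]
ft_force: [-1.9, -3.4, 2.6]
grip_width: 0.0427
```

>>> send_rows --deltas '[{"grip":0.3,"translation":[-0.001,0,0],"twist":[0,0,0]},{"grip":0.3,"translation":[-0.002,0,0],"twist":[0,0,0]}]'

```text
clock: 5.6
eef_pos: [0.4654, 0.0347, 0.1103]
tool_rot: [0.743, -0.67, -0.001, 0.001]
ft_force: [-1.4, -9.3, 1.6]
grip_width: 0.0426
```

>>> send_rows --deltas '[{"grip":0.3,"translation":[-0.002,0,0],"twist":[0,0,0]},{"grip":0.3,"translation":[-0.003,0,0],"twist":[0,0,0]}]'

```text
clock: 5.85
eef_pos: [0.4654, 0.0349, 0.1103]
tool_rot: [0.742, -0.67, 0.002, 0.003]
ft_force: [-1.0, -14.0, 2.2]
grip_width: 0.0424
```

```bash
python3 -c "
from m import *
st()
c=snap('top','t6.png');cv2.imwrite('pics/t6z.png',cv2.resize(c['color'][240:340,250:400],None,fx=5,fy=5))
s=snap('scene','s6.png');cv2.imwrite('pics/s6z.png',cv2.resize(s['color'][150:310,190:350],None,fx=3.7,fy=3.7))
"
```

```text
t 5.85 p [0.4654 0.0349 0.1103] xang -84.18 tilt [-0.0012 -0.0067 -1.    ] j [  4.5  15.5 -16.6  58.   -0.4 -91.3] F [ -1.  -14.    2.2] T [-2.58  0.1   0.1 ] w 0.0424
```

View pics/t6z.png

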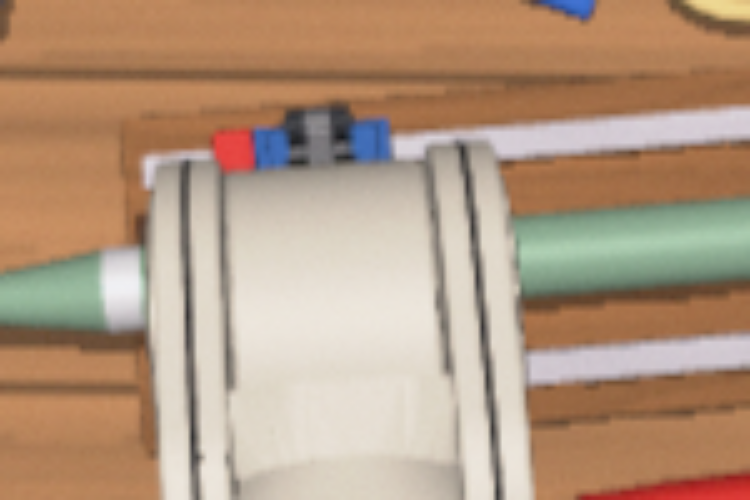

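View pics/s6z.png

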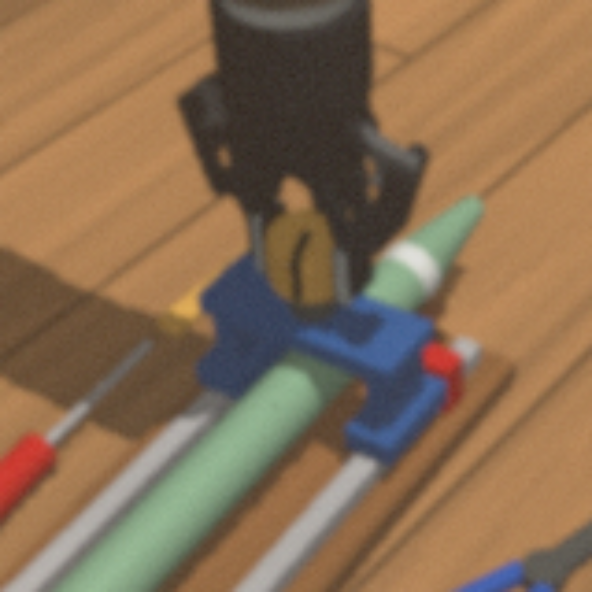

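The bridge is against the stop: the top view shows blue touching red at (250,150) in the crop, and the force rises without motion. Now I'll screw down with a light push kept on.

>>> send_rows --deltas '[{"grip":0.3,"translation":[-0.002,0,0],"twist":[0,0,10]},{"grip":0.3,"translation":[-0.002,0,0],"twist":[0,0,20]},{"grip":0.3,"translation":[-0.002,0,0.001],"twist":[0,0,30]},{"grip":0.3,"translation":[-0.002,0,0.001],"twist":[0,0,40]},{"grip":0.3,"translation":[-0.002,0,0.001],"twist":[0,0,50]}]'

```text
clock: 6.58
eef_pos: [0.4651, 0.0346, 0.1092]
tool_rot: [-0.386, 0.923, -0.005, -0.003]
ft_force: [-1.5, -9.9, 0.8]
grip_width: 0.0431
```

```bash
cat >> m.py <<'E'
def push(p=(0,0,0)):
    o,R=st(); d=np.array([-.0872,.9962,0]); print('jig y in tool',(R.T@d).round(2),'tilt fix twist deg', np.degrees(np.cross([0,0,1],R.T@[0,0,-1])).round(2)); return o,R
E
python3 -c "
from m import *
push()"
```

```text
t 6.575 p [0.4651 0.0346 0.1092] xang -134.6 tilt [-0.0013 -0.011  -0.9999] j [  4.7  15.5 -16.7  57.9  -0.6 -40.7] F [-1.5 -9.9  0.8] T [-1.84  0.25  0.09] w 0.0431
jig y in tool [-0.65  0.76 -0.01] tilt fix twist deg [-0.39 -0.5   0.  ]
```

>>> send_rows --deltas '[{"grip":0.3,"translation":[-0.0013,0.0015,0],"twist":[-0.4,-0.5,10]},{"grip":0.3,"translation":[-0.0013,0.0015,0],"twist":[-0.4,-0.5,20]},{"grip":0.3,"translation":[-0.0013,0.0015,0.001],"twist":[-0.4,-0.5,30]},{"grip":0.3,"translation":[-0.0013,0.0015,0.001],"twist":[-0.4,-0.5,40]},{"grip":0.3,"translation":[-0.0013,0.0015,0.001],"twist":[-0.4,-0.5,50]}]'

```text
clock: 7.2
eef_pos: [0.465, 0.0348, 0.1081]
tool_rot: [0.044, 0.999, -0.003, 0.002]
ft_force: [-0.8, -8.2, 1.4]
grip_width: 0.0426
```

```bash
python3 -c "
from m import *
push()"
```

```text
t 7.2 p [0.465  0.0348 0.1081] xang 175.0 tilt [ 0.0043 -0.0057 -1.    ] j [  4.5  15.3 -17.2  57.3  -0.3   9.5] F [-0.8 -8.2  1.4] T [-1.72  0.26  0.06] w 0.0426
jig y in tool [ 0.17  0.98 -0.01] tilt fix twist deg [-0.3   0.27  0.  ]
```

>>> send_rows --deltas '[{"grip":0.3,"translation":[0.0003,0.002,0],"twist":[-0.3,0.3,10]},{"grip":0.3,"translation":[0.0003,0.002,0],"twist":[-0.3,0.3,20]},{"grip":0.3,"translation":[0.0003,0.002,0.001],"twist":[-0.3,0.3,30]},{"grip":0.3,"translation":[0.0003,0.002,0.001],"twist":[-0.3,0.3,40]},{"grip":0.3,"translation":[0.0003,0.002,0.001],"twist":[-0.3,0.3,50]}]'

```text
clock: 7.82
eef_pos: [0.465, 0.035, 0.1069]
tool_rot: [0.465, 0.885, -0.001, 0.002]
ft_force: [-0.7, -8.3, 0.8]
grip_width: 0.0428
```

```bash
python3 -c "
from m import *
push()"
```

```text
t 7.825 p [0.465  0.035  0.1069] xang 124.61 tilt [ 0.0025 -0.0025 -1.    ] j [  4.4  15.5 -17.2  57.2  -0.2  59.8] F [-0.7 -8.3  0.8] T [-1.73  0.27  0.11] w 0.0428
jig y in tool [ 0.87  0.49 -0.  ] tilt fix twist deg [ 0.03  0.2  -0.  ]
```

>>> send_rows --deltas '[{"grip":0.3,"translation":[0.0017,0.001,0],"twist":[0,0.2,10]},{"grip":0.3,"translation":[0.0017,0.001,0.0005],"twist":[0,0.2,20]},{"grip":0.3,"translation":[0.0017,0.001,0.0007],"twist":[0,0.2,30]},{"grip":0.3,"translation":[0.0017,0.001,0.0009],"twist":[0,0.2,40]}]'

```text
clock: 8.32
eef_pos: [0.4652, 0.0352, 0.106]
tool_rot: [0.742, 0.67, -0.0, 0.002]
ft_force: [-0.1, -8.7, 1.9]
grip_width: 0.043
```

```bash
python3 -c "
from m import *
push()"
```

```text
t 8.325 p [0.4652 0.0352 0.106 ] xang 84.21 tilt [ 0.0022 -0.003  -1.    ] j [  4.4  15.5 -17.2  57.1  -0.2 100.2] F [-0.1 -8.7  1.9] T [-1.71  0.29  0.07] w 0.043
jig y in tool [ 0.98 -0.19 -0.  ] tilt fix twist deg [ 0.14  0.16 -0.  ]
```

>>> send_rows --deltas '[{"grip":0.3,"translation":[0.002,-0.0004,0.0001],"twist":[0,0,4]},{"grip":0.3,"translation":[0.002,-0.0004,0.0001],"twist":[0,0,4]}]'

```text
clock: 8.57
eef_pos: [0.4652, 0.0352, 0.1059]
tool_rot: [0.766, 0.643, -0.001, 0.004]
ft_force: [-1.2, -8.8, 2.3]
grip_width: 0.0429
```

```bash
python3 -c "
from m import *
push()"
```

```text
t 8.575 p [0.4652 0.0352 0.1059] xang 80.08 tilt [ 0.0025 -0.0072 -1.    ] j [  4.6  15.6 -17.2  57.1  -0.4 104.5] F [-1.2 -8.8  2.3] T [-1.84  0.32 -0.05] w 0.0429
jig y in tool [ 0.97 -0.26 -0.01] tilt fix twist deg [ 0.21  0.38 -0.  ]
```

>>> send_rows --deltas '[{"grip":0.3,"translation":[0.002,-0.0004,0.0001],"twist":[0,0,4]},{"grip":0.3,"translation":[0.002,-0.0004,0.0001],"twist":[0,0,4]}]'

```text
clock: 8.82
eef_pos: [0.4652, 0.0353, 0.1058]
tool_rot: [0.787, 0.617, -0.003, 0.005]
ft_force: [-0.8, -10.2, 3.1]
grip_width: 0.0432
```

```bash
python3 -c "
from m import *
push()"
```

```text
t 8.825 p [0.4652 0.0353 0.1058] xang 76.15 tilt [ 0.0025 -0.0119 -0.9999] j [  4.8  15.6 -17.2  57.1  -0.7 108.6] F [ -0.8 -10.2   3.1] T [-1.91  0.44  1.  ] w 0.0432
jig y in tool [ 0.95 -0.32 -0.01] tilt fix twist deg [ 0.3   0.63 -0.  ]
```

>>> send_rows --deltas '[{"grip":0.3,"translation":[0.0019,-0.0006,0],"twist":[0.3,0.6,2]},{"grip":0.3,"translation":[0.0019,-0.0006,0],"twist":[0.3,0.6,2]}]'

```text
clock: 9.07
eef_pos: [0.4655, 0.0357, 0.1058]
tool_rot: [0.797, 0.604, -0.001, 0.002]
ft_force: [-0.2, -9.1, 1.0]
grip_width: 0.0423
```

```bash
python3 -c "
from m import *
push()
s=snap('scene','s7.png');cv2.imwrite('pics/s7z.png',cv2.resize(s['color'][180:260,230:310],None,fx=7,fy=7))"
```

```text
t 9.075 p [0.4655 0.0357 0.1058] xang 74.28 tilt [ 7.0e-04 -3.9e-03 -1.0e+00] j [  4.5  15.7 -17.1  57.2  -0.2 110.3] F [-0.2 -9.1  1. ] T [-1.64  0.19  1.28] w 0.0423
jig y in tool [ 0.94 -0.35 -0.  ] tilt fix twist deg [ 0.1  0.2 -0. ]
```

View pics/s7z.png

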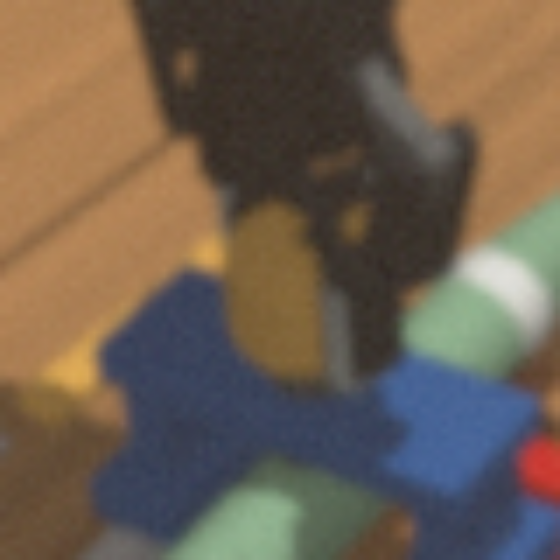

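>>> send_rows --deltas '[{"grip":0.3,"translation":[0.0019,-0.0007,0],"twist":[0.1,0.2,1]},{"grip":0.3,"translation":[0.0019,-0.0007,0],"twist":[0.1,0.2,2]}]'

```text
clock: 9.38
eef_pos: [0.4657, 0.0363, 0.1058]
tool_rot: [0.807, 0.591, -0.001, 0.002]
ft_force: [-1.0, -9.2, 1.5]
grip_width: 0.0427
```

```bash
python3 -c "
from m import *
push()"
```

```text
t 9.375 p [0.4657 0.0363 0.1058] xang 72.45 tilt [ 8.0e-04 -3.8e-03 -1.0e+00] j [  4.6  15.7 -17.1  57.2  -0.2 112.2] F [-1.  -9.2  1.5] T [-1.65  0.08  1.68] w 0.0427
jig y in tool [ 0.92 -0.38 -0.  ] tilt fix twist deg [ 0.11  0.2  -0.  ]
```

>>> send_rows --deltas '[{"grip":0.3,"translation":[0.0019,-0.0007,0],"twist":[0,0,-1]},{"grip":0.3,"translation":[0.0019,-0.0007,0],"twist":[0,0,-1]}]'

```text
clock: 9.62
eef_pos: [0.4657, 0.0364, 0.1058]
tool_rot: [0.801, 0.599, -0.002, 0.004]
ft_force: [-1.0, -10.5, 2.6]
grip_width: 0.0424
```

```bash
python3 -c "
from m import *
push()"
```

```text
t 9.625 p [0.4657 0.0364 0.1058] xang 73.54 tilt [ 9.0e-04 -8.5e-03 -1.0e+00] j [  4.8  15.7 -17.   57.2  -0.5 111.2] F [ -1.  -10.5   2.6] T [-1.92  0.28  1.02] w 0.0424
jig y in tool [ 0.93 -0.37 -0.01] tilt fix twist deg [ 0.19  0.45 -0.  ]
```

>>> send_rows --deltas '[{"grip":0.3,"translation":[0.0019,-0.0007,0],"twist":[0,0,-1.5]},{"grip":0.3,"translation":[0.0019,-0.0007,0],"twist":[0,0,-1.5]}]'

```text
clock: 9.88
eef_pos: [0.4656, 0.0364, 0.1058]
tool_rot: [0.793, 0.609, -0.003, 0.005]
ft_force: [-1.0, -11.1, 3.1]
grip_width: 0.0425
```

```bash
python3 -c "
from m import *
push()"
```

```text
t 9.875 p [0.4656 0.0364 0.1058] xang 74.99 tilt [ 0.0011 -0.0128 -0.9999] j [  4.9  15.7 -17.   57.3  -0.7 110. ] F [ -1.  -11.1   3.1] T [-1.84  0.41  0.24] w 0.0425
jig y in tool [ 0.94 -0.34 -0.01] tilt fix twist deg [ 0.25  0.7  -0.  ]
```

>>> send_rows --deltas '[{"grip":0.3,"translation":[0.0013,-0.0009,0],"twist":[0.2,0.7,-10]},{"grip":0.3,"translation":[0.0013,-0.0009,-0.0003],"twist":[0.2,0.7,-20]},{"grip":0.3,"translation":[0.0013,-0.0009,-0.0005],"twist":[0.2,0.7,-30]},{"grip":0.3,"translation":[0.0013,-0.0009,-0.0008],"twist":[0.2,0.7,-40]},{"grip":0.3,"translation":[0.0013,-0.0009,-0.001],"twist":[0.2,0.7,-50]}]'

```text
clock: 10.5
eef_pos: [0.4646, 0.0361, 0.1068]
tool_rot: [0.46, 0.888, -0.004, -0.001]
ft_force: [-3.1, -9.1, 5.5]
grip_width: 0.0426
```

```bash
python3 -c "
from m import *
push()"
```

```text
t 10.5 p [0.4646 0.0361 0.1068] xang 125.22 tilt [-0.0053 -0.0053 -1.    ] j [  4.6  15.8 -16.8  57.8  -0.3  59.4] F [-3.1 -9.1  5.5] T [-1.57  0.76 -0.1 ] w 0.0426
jig y in tool [ 0.86  0.5  -0.  ] tilt fix twist deg [-0.42  0.07  0.  ]
```

>>> send_rows --deltas '[{"grip":0.3,"translation":[0.0013,0.0008,0],"twist":[-0.4,0.1,-10]},{"grip":0.3,"translation":[0.0013,0.0008,-0.0003],"twist":[-0.4,0.1,-20]},{"grip":0.3,"translation":[0.0013,0.0008,-0.0005],"twist":[-0.4,0.1,-30]},{"grip":0.3,"translation":[0.0013,0.0008,-0.0008],"twist":[-0.4,0.1,-40.3]},{"grip":0.3,"translation":[0.0013,0.0008,-0.0009],"twist":[-0.4,0.1,-40.3]}]'

```text
clock: 11.12
eef_pos: [0.464, 0.0353, 0.1078]
tool_rot: [0.126, 0.992, -0.002, -0.002]
ft_force: [-3.4, -9.6, 3.4]
grip_width: 0.0425
```

```bash
python3 -c "
from m import *
push()
c=snap('top','t8.png');cv2.imwrite('pics/t8z.png',cv2.resize(c['color'][240:340,250:450],None,fx=4,fy=4))
s=snap('scene','s8.png');cv2.imwrite('pics/s8z.png',cv2.resize(s['color'][170:270,220:320],None,fx=6,fy=6))
"
```

```text
t 11.125 p [0.464  0.0353 0.1078] xang 165.48 tilt [-0.0038 -0.0036 -1.    ] j [  4.5  15.6 -16.9  57.8  -0.2  19. ] F [-3.4 -9.6  3.4] T [-2.05  0.71  0.08] w 0.0425
jig y in tool [ 0.33  0.94 -0.  ] tilt fix twist deg [-0.25 -0.16  0.  ]
```

View pics/t8z.png

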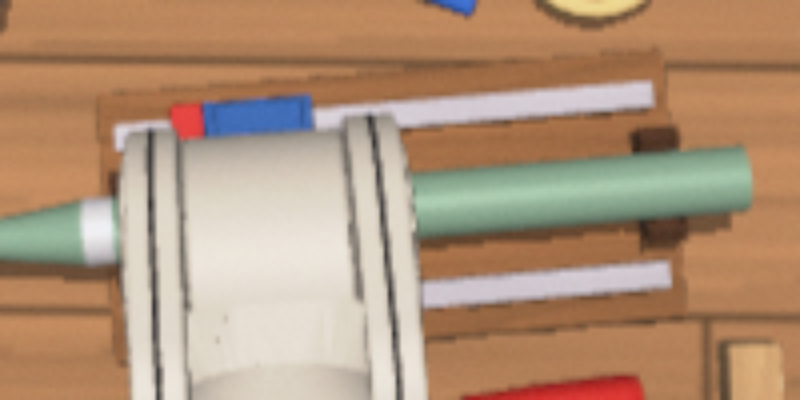

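View pics/s8z.png

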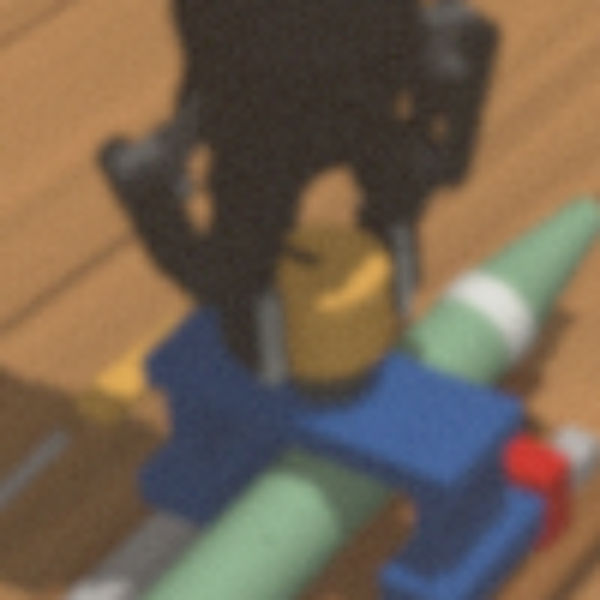

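View pics/s8.png

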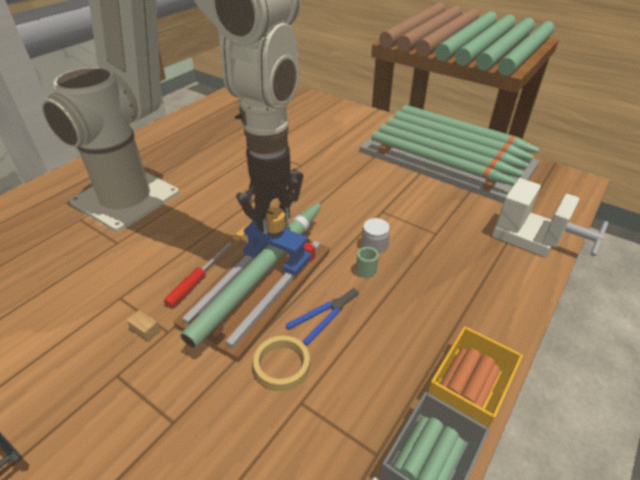

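```bash
python3 -c "
from m import *
s=camera('scene')
cv2.imwrite('pics/s9z.png',cv2.resize(s['color'][200:240,255:300],None,fx=13,fy=13,interpolation=cv2.INTER_CUBIC))
n=np.array([.466,.035,.142]);f=lambda p:((proj(s,p)-[255,200])*13+6).round(0)
print(f(n))
for v in(60,75,90,105,120):
    a=np.radians(95+v); print(v,f(n+.021*np.array([np.cos(a),np.sin(a),0]))-f(n))
"
```

```text
[236. 182.]
60 [-60. -76.]
75 [-91. -63.]
90 [-116.  -45.]
105 [-134.  -23.]
120 [-142.   -1.]
```

View pics/s9z.png

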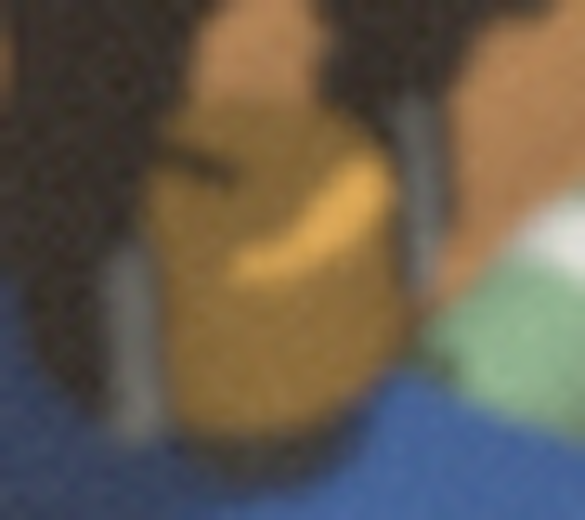

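The black line in the zoomed scene view runs from (235,182) to (165,152). That slope matches about 88–90° of back-off, and the bridge is against the red stops.

```bash
python3 -c "
from m import *
st(); print(bot.job_done()); st()"
```

```text
t 11.275 p [0.464  0.0353 0.1078] xang 165.43 tilt [-0.0038 -0.0036 -1.    ] j [  4.5  15.6 -16.9  57.8  -0.2  19. ] F [-3.  -9.9  3.8] T [-2.07  0.63  0.04] w 0.0428
the job is handed in; nothing more can be done
None
the job is handed in; nothing more can be done
```

I slid the bridge against the red stops by the gripped nut, screwed the nut down to its hard stop, and backed it off a quarter turn. I handed the job in at 11.3 s, still gripping the nut and pushing the bridge towards the stops with about 10 N.

**Last checks**
- **Bridge:** the top view showed the foot touching the red stop on the far rail. The arm hides the near rail's stop in that view.
- **Screwing down:** the nut went down about 198–200°, against 198° measured from the black line at the start. It bottomed out with the torque rising to about 1.7 N m.
- **Back-off:** the tool turned back 90° from the point where the torque fell to zero. The black line in the last picture reads about 88–90°.
- **Grip:** the fingers are 43 mm apart on the nut, and the pose was steady.
- **Pipe and bench:** the pipe is in its saddles, and nothing on the bench looks moved in the pictures.

**Disagreements**
- The two cameras put the nut about 4 mm apart, so I grasped between the two readings.
- The pads slipped a few degrees and about 1 mm on the nut while it was hard against its stop. I took the zero from the torque rather than the tool angle to allow for that.

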